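# Press a round flask down into the sprung ring of a flask reader and hold it there

### The job

Take the long-necked round flask from its cork ring, bring it sideways into the flask reader through the open mouth of the fork (neck between the two rods, bulb under them) and set it upright in the sprung ring cradle. Then press it gently straight down until the sprung ring is fully down, and finish while still holding it pressed down like that; knock nothing hard and leave the other glassware and things on the bench where they are.

Things in the scene. Friction and masses are not known exactly. Their poses are not given: they have to be found in the camera images.
- flask: The task's flask: loose, amber glass, round bulb with a long straight neck, 215 mm tall, 0.22 to 0.35 kg. Origin at the lowest point of the bulb, z up along the neck (upright at the start, origin about 12 mm above the table). Bulb: sphere of 84 mm diameter. Neck: 28 mm diameter from 93 to 209 mm above the origin, then a slight lip to 215 mm.
- flask_neck (a point): Point on the flask's axis, 190 mm above its origin, 25 mm below the top of the neck: a good height to grip, since the fingers then stay above the reader's fork (top 168 mm above the table) even when the flask is pressed fully down.
- cork_ring: The fixed cork ring on the table in which the flask stands at the start: 94 mm outside, 60 mm inside, 25 mm high. Origin at the centre of its underside.
- reader: The flask reader, fixed on the table: white base 12 mm thick (130 mm along x, y = -120 to +60 mm) and white housing 110 mm high at y = -193 to -117 mm. Origin on the table under the axis of the ring cradle, z up, +y pointing out through the mouth of the fork, so the flask comes in along its -y. Yaw within 0.35 rad of the world. Nothing on it is above 170 mm.
- fork_mouth (a point): Midway between the fork's tips, reader frame (0, 75, 163) mm. Fork: two level steel rods, 10 mm thick, axes 163 mm high at x = -29 and +29 mm (48 mm free for the neck) from posts at y = -95 to y = 50, flaring to x = -45, +45 at the tips. The bulb only fits under the rods and over the ring: on the way in the upright flask's origin must be 62 to 80 mm above the table.
- cradle (a joint): How far the sprung ring is pressed down, in m: 0 up, 0.022 fully down at its stop. The spring takes 5 N to start moving and 15 N at the stop; the flask's weight is part of that, so the push needed beyond it is about 11 to 13 N. The flask's weight alone does not move the ring.
- cradle_top (a point): Centre of the top face of the sprung ring (black, 86 mm outside, 64 mm inside, 10 mm high), on the reader's axis; 60 mm above the table with the ring up, 38 mm fully down. The bulb sinks 15 mm into it: seated, the flask's origin is 45 mm above the table with the ring up, 23 mm with it fully down.
- conical_flask: Bystander: loose small amber conical flask, 120 mm tall, 72 mm wide at the foot. Origin at the centre of its underside. It and the cork ring may have swapped places.
- beaker: Bystander: loose clear beaker, 68 mm wide, 90 mm tall. Origin at the centre of its underside.
- jar: Bystander: loose small glass jar with black cap, 48 mm wide, 60 mm tall. Origin at the centre of its underside.
- wash_bottle: Bystander: loose white wash bottle, 68 mm wide, 155 mm tall to its cap, with a bent thin spout to 195 mm. Origin at the centre of its underside.
- measuring_cylinder: Bystander: loose tall measuring cylinder, 76 mm foot, 40 mm tube, 280 mm tall. Origin at the centre of its underside.
- slide_tray: Bystander: loose low white divided tray, 100 x 80 x 30 mm. Origin at the centre of its underside.

How it is judged (in metres and radians):
On the way, in this order (a step that is already met when the one before it is completed fails the run):
1. the flask is lifted clear of its cork ring (height (world z) of flask above 0.04 m and contact force between flask and cork_ring below 0.05 N), for 0.1 s.
2. the flask is in the mouth of the fork: neck between the rods, bulb under them and above the ring, which is still up (x of flask in the frame of reader between -0.02 and 0.02 m and y of flask in the frame of reader between 0.015 and 0.085 m and height (world z) of flask between 0.045 and 0.095 m and value of joint cradle below 0.004 m), for 0.05 s.
3. the flask sits upright in the sprung ring (horizontal distance between flask and cradle_top below 0.007 m and angle between flask's own z axis and vertical below 0.14 rad and contact force between flask and reader above 0.5 N), for 0.1 s.
At the end, for the whole second after the job is handed in: The gripper still holds or presses the flask, which sits upright (within 8 degrees) and centred (within 7 mm) in the sprung ring and presses on it with more than 8 N; the ring is down to within 5 mm of its stop, at rest, and the robot itself does not press on the reader (under 3 N) (horizontal distance between flask and cradle_top below 0.007 m and angle between flask's own z axis and vertical below 0.14 rad and contact force between flask and reader above 8 N and value of joint cradle above 0.017 m and contact force between the fingers and flask above 1 N and contact force between each of the arm, the fingers and reader below 3 N and z of flask in the frame of cradle_top below -0.009 m and linear speed of flask below 0.02 m/s); the arm keeps its last pose, push and grip.
It fails at once if the flask is knocked or pressed against the reader with more than 80 N (all contact points added up) (contact force between flask and reader above 80 N).
It fails at once if the flask tips over (more than 40 degrees) (angle between flask's own z axis and vertical above 0.7 rad).
It fails at once if a bystander (conical flask, beaker, jar, wash bottle, measuring cylinder or slide tray) is moved more than 30 mm or tipped (distance of any of conical_flask, beaker, jar, wash_bottle, measuring_cylinder, slide_tray from where it was at the start of the episode above 0.03 m or angle between any of conical_flask, beaker, jar, wash_bottle, measuring_cylinder, slide_tray's own z axis and vertical above 0.5 rad).
It also fails if it takes over 54 s, if anything falls off the work surface, if the arm or the gripper's body presses on something with over 40 N, if the wrist force passes 120 N, or if a joint passes its speed limit or range.

### The arm

A 6-joint arm with a two-finger parallel gripper is mounted at the origin on the work surface. World frame = base frame: x ahead of the robot, y to its left, z up, the work surface at z = 0. Lengths are in mm, angles in rad, forces in N, time in s.
With the tool pointing down it reaches from about 350 to 975 mm from the base axis. Payload 7.1 kg.
Tool frame: the origin (TCP) lies at the centre of the arm's flange, where the gripper is bolted on; the fingertips stand 182 mm ahead of it and the grasp point (between the pads) lies 163 mm ahead of it; x points along the fingers, y is the direction in which the jaws open and shut, and the axes are right-handed (so a half turn about x gives the same grasp; the last joint's range is limited). The gripper opens to 88 mm and grips with 3 to 60 N. Pads are 20 mm wide; open, the fingers measure 115 mm over their backs; the gripper's body (75 mm by 178 mm) begins 61 mm behind the grasp point.
Start: joints at [1.305, 0.423, 1.63, -0, 1.089, -0.019], TCP at [152.658, 606.054, 404.675] pointing down, gripper open.
Joint ranges: [-3, 3], [-0.9, 2.11], [0.09, 2.58], [-1.31, 4.45], [0.11, 2.69], [-2.54, 2.54]. Speed limits (rad/s): [2.39, 2.39, 3.01, 3.14, 3.14, 3.14].

### API

Orientations are given as a rotation vector (axis times angle).
In Python, from workcell import readout, viewer, workorder, models gives the robot as it stands. The module is installed in compiled form; this text tells all that it offers.
- The arm moves only by the tool apply_moves, never from a script. Its argument "commands" is a list that holds one entry, the list of rows, each a list of 4 numbers: the shift along the world's x, y, z in m, then the turn about the world's z in rad. A call has 1 to 8 rows; each row is the pose to reach, as a shift and turn from the pose commanded when the call began; what a row does not reach only later rows make up. A row lasts 1/8 s, in which the tool goes at most 62.5 mm and 10.7 degrees, less where a joint would pass 70% of its speed; a pose out of reach is approached as far as the arm can. A call with a gripper value outside its range is refused whole. "gripper" is the finger opening in m, from 0 to 0.0878, set as the call begins (left out, the last holds). The fingers move at their own pace and stop on an object; the grip force is fixed at half the most. Time passes only in rows, so rows that repeat a pose let the fingers close. It gives the time, the measured TCP pose, the force and the opening at its end, in the units of the state.
- readout.get_obs(): the state, without advancing time (a new reading comes with each control period).
- viewer.get_image(name): name is "scene" or "top"; returns a dict with "color" (400x640x3 uint8, red, green, blue), "vertical_fov" (degrees; the focal length in pixels is half the picture's height over the tangent of half this angle, whatever the lens; pixels are square), "cx", "cy" (the principal point, pixels), "rvec" (rotation vector, rad) and "tvec" (3), from world to camera coordinates, as OpenCV has them. Camera axes: x right, y down, z forward; pixel columns grow to the right and rows downward; lengths in mm; the calibration is good to about 2 mm. A picture is of the moment at which its call begins. There is no depth.
- workorder.close_job(): hands the job in, once; it reports no verdict.
Trained networks look in the newest picture that a camera, given by its name, has taken for a name from the list of things; names that differ only in an ending like _2 or _b are one class to them, and where a whole thing is asked for, a point or a joint stands for the part that bears it (a point fixed in the world has none). Each returns a list of dicts, best first, with "conf" (0 to 1); they miss things now and then, are a little off and sometimes report something else, mostly with a low value. They report only what shows in the picture. A call takes as long as a camera call.
- models.search_frame(camera, label): "position" ([x, y, z] in mm, in world coordinates, good to about 4 mm: the middle of the surface that is visible of it).
- models.place_of(camera, label): "position" ([x, y, z] in mm, in world coordinates, good to about 4 mm: a listed point, or the origin of a listed thing).
The state is a dict: "t": time; "qpos": joint angles; "qvel": joint speeds; "joint_torque": joint torques, N m; "ee_pos": TCP position; "orientation": TCP orientation; "ft_force": force on the tool from outside, world axes, zero at the start; "moment": the same for the moment, N m; "width": finger opening in mm.
Only numpy, scipy, OpenCV 4.12 (cv2) and the standard library are available. Lean on these libraries where they do the work, as an engineer would, in place of code of your own. Each camera call takes 0.05 s, during which the arm holds its last target.

## Working session

There is one attempt and no reset: what is moved stays moved. The work goes in short steps, Python scripts to look and compute and a tool call to move; the robot and the scene stay as the last step left them, time stands still between calls to the robot, and variables do not carry over. Pictures are saved under pics/ and viewed, and the job is handed in when it is done.

Besides the shell and the picture viewer there is one more tool, called after "Request:" by a JSON object that holds its "op" and its "data". apply_moves: Moves the arm, as the interface text tells. Its arguments: {"type":"object","properties":{"commands":{"type":"array","items":{"type":"array","items":{"type":"array","items":{"type":"number"}}}},"gripper":{"type":"number"}},"required":["commands"]}

```bash
mkdir -p pics
cat > h.py <<'E'
import numpy as np, cv2
from workcell import readout, viewer, workorder, models
def shot(cam,fn):
    d=viewer.get_image(cam); cv2.imwrite('pics/'+fn,d['color'][:,:,::-1]); return d
def proj(d,P):
    f=200/np.tan(np.radians(d['vertical_fov'])/2)
    K=np.array([[f,0,d['cx']],[0,f,d['cy']],[0,0,1.]])
    return cv2.projectPoints(np.array(P,float).reshape(-1,3),np.array(d['rvec'],float),np.array(d['tvec'],float),K,None)[0].reshape(-1,2)
def unproj(d,uv,z):
    f=200/np.tan(np.radians(d['vertical_fov'])/2)
    R=cv2.Rodrigues(np.array(d['rvec'],float))[0];t=np.array(d['tvec'],float).ravel()
    c=-R.T@t; r=R.T@np.array([(uv[0]-d['cx'])/f,(uv[1]-d['cy'])/f,1]); return c+r*(z-c[2])/r[2]
E
python3 - <<'E'
from h import *
print(readout.get_obs())
for c in('scene','top'):
    d=shot(c,c+'0.png'); print({k:v for k,v in d.items() if k!='color'})
    for n in ['flask','flask_neck','cork_ring','reader','fork_mouth','cradle_top','conical_flask','beaker','jar','wash_bottle','measuring_cylinder','slide_tray']:
        print(c,n,[(np.round(x['position']).tolist(),round(x['conf'],2)) for x in models.place_of(c,n)[:2]])
E
```

```text
{'t': 0.0, 'qpos': array([ 1.30497373e+00,  4.23839348e-01,  1.63067176e+00,  3.44040252e-05,
        1.08856966e+00, -1.89810611e-02]), 'qvel': array([-0.00112662, -0.00113497, -0.00200826,  0.00037666,  0.00075188,
       -0.0007288 ]), 'joint_torque': array([ 1.09232482e-03, -5.44622219e+01, -2.73670453e+01,  6.45092083e-02,
        2.27317074e-02, -9.29332464e-05]), 'ee_pos': array([152.60337365, 605.80692226, 403.90957982]), 'orientation': array([ 0.19264293,  1.5623361 , -0.19495489]), 'ft_force': array([ 0.26463634, -0.05970885,  0.48787336]), 'moment': array([-0.00799516, -0.01532362,  0.02372826]), 'width': 88.34242830353735}
{'vertical_fov': 50.127219805624776, 'cx': 320.1109268898435, 'cy': 197.3491492548869, 'rvec': array([ 1.11305755,  2.44408746, -0.92496545]), 'tvec': array([ 396.88215266, -224.06285291, 1647.6943329 ])}
scene flask [([557.0, 275.0, 13.0], 0.98), ([471.0, 166.0, 2.0], 0.41)]
scene flask_neck [([558.0, 274.0, 202.0], 0.56)]
scene cork_ring [([556.0, 277.0, -0.0], 0.92)]
scene reader [([499.0, -182.0, -2.0], 0.76)]
scene fork_mouth [([491.0, -114.0, 166.
[... 611 characters left out ...]
, 12.0], 0.71)]
top flask_neck [([551.0, 274.0, 206.0], 0.65)]
top cork_ring [([557.0, 275.0, 0.0], 0.62), ([429.0, 422.0, -0.0], 0.36)]
top reader [([504.0, -188.0, 4.0], 0.73), ([716.0, 130.0, -0.0], 0.24)]
top fork_mouth [([488.0, -109.0, 163.0], 0.59), ([749.0, -30.0, -2.0], 0.29)]
top cradle_top [([508.0, -187.0, 61.0], 0.51)]
top conical_flask [([466.0, 168.0, -5.0], 0.69), ([430.0, 421.0, -3.0], 0.42)]
top beaker [([551.0, 274.0, 203.0], 0.54), ([717.0, 128.0, -0.0], 0.53)]
top jar [([411.0, 43.0, 1.0], 0.67)]
top wash_bottle [([428.0, 419.0, -4.0], 0.79)]
top measuring_cylinder [([518.0, -474.0, 4.0], 0.69)]
top slide_tray [([751.0, -34.0, -2.0], 0.87), ([553.0, 276.0, 205.0], 0.44)]
```

View pics/scene0.png

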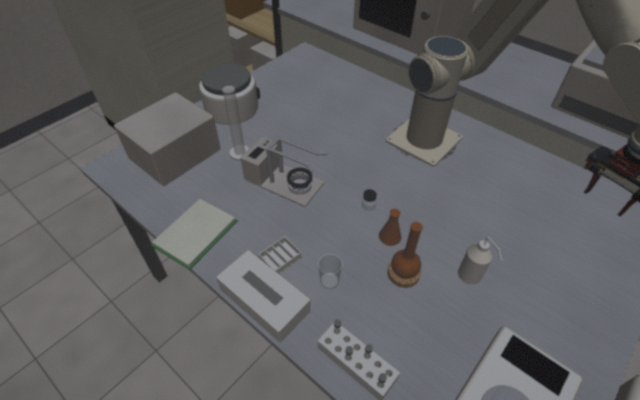

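View pics/top0.png

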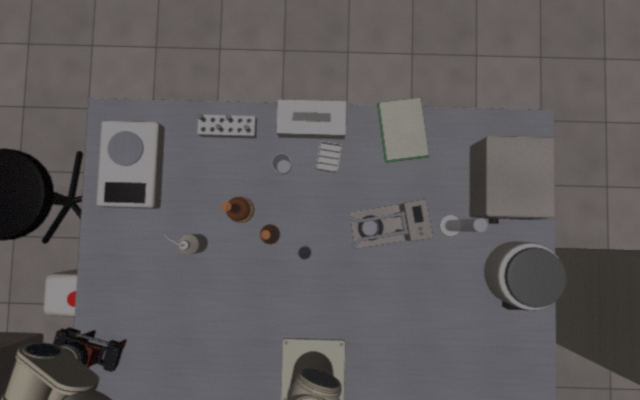

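Run:
```python
from h import *
d=shot('top','a.png'); im=d['color'][:,:,::-1]
cv2.imwrite('pics/topc.png',cv2.resize(im[190:260,335:445],None,fx=7,fy=7,interpolation=cv2.INTER_CUBIC))
d=shot('scene','b.png'); im=d['color'][:,:,::-1]
cv2.imwrite('pics/scc.png',cv2.resize(im[130:210,235:335],None,fx=7,fy=7,interpolation=cv2.INTER_CUBIC))
```

```text
(no output)
```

View pics/topc.png

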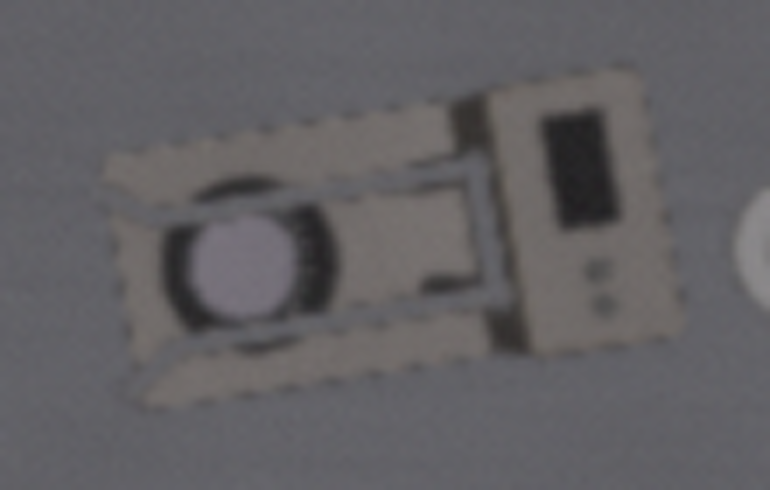

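View pics/scc.png

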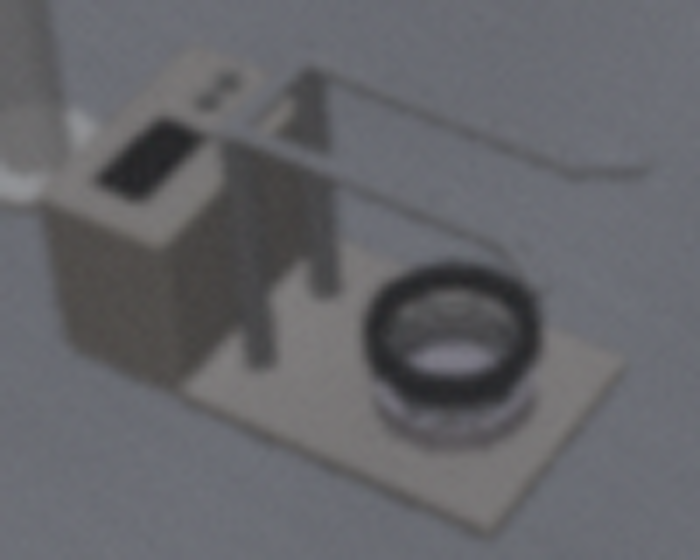

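```bash
cat > fit.py <<'E'
from h import *
from scipy.optimize import least_squares
dt=viewer.get_image('top'); ds=viewer.get_image('scene')
H='H'
top=[((105,155),(65,60,12)),((145,408),(-65,60,12)),((155,215),(29,50,163)),((180,345),(-29,50,163)),((472,165),(29,-95,163)),((497,297),(-29,-95,163)),
((630,70),(H,-193,110)),((488,95),(H,-117,110)),((525,352),('-',-117,110)),((683,330),('-',-193,110))]
sc=[((622,358),(-65,60,12)),((490,530),(65,60,12)),((575,175),(-29,50,163)),((500,245),(29,50,163)),((313,72),(-29,-95,163)),((453,335),(0,0,60))]
def res(p,full=False):
    x,y,a,h=p[:4]; out=[]
    for d,L,o in((dt,top,(335,190)),(ds,sc,(235,130))):
        for i,(uv,P) in enumerate(L):
            X=h if P[0]=='H' else -h if P[0]=='-' else P[0]
            W=(x+np.cos(a)*X-np.sin(a)*P[1], y+np.sin(a)*X+np.cos(a)*P[1],P[2])
            q=proj(d,W)[0]-((np.array(uv)+.5)/7-.5+np.array(o)); out.append(q)
    return np.array(out) if full else np.array(out).ravel()
for mask in('all',):
    r=least_squares(res,[500,-185,0.15,60],loss='soft_l1')
    print(np.round(r.x,3)); print(np.round(res(r.x,True),1).tolist())
# per-camera
n=len(top)*2
print('top',least_squares(lambda p:res(p)[:n],r.x).x,'scene',least_squares(lambda p:np.r_[res(p)[n:],(p[3]-60)*.01],r.x).x)
c=r.x; m=lambda X,Y:(c[0]+np.cos(c[2])*X-np.sin(c[2])*Y,c[1]+np.sin(c[2])*X+np.cos(c[2])*Y)
print('mouth',m(0,75),m(0,160))
E
python3 fit.py
python3 - <<'E'
from h import *
for c,z in(('top',190),('scene',190)):
    d=shot(c,'f_'+c+'.png'); p=proj(d,[[556,275,12],[556,275,227],[556,275,54],[556,275,202]]); print(c,p.round(1).tolist())
    u=p[:2].mean(0).astype(int); y,x=max(u[1]-40,0),u[0]-40
    print(x,y); cv2.imwrite('pics/fl_%s.png'%c,cv2.resize(d['color'][y:y+80,x:x+80,::-1],None,fx=7,fy=7,interpolation=cv2.INTER_CUBIC))
E
```

```text
[ 5.03745e+02 -1.84131e+02  1.82000e-01  6.16720e+01]
[[-1.1, -0.1], [-1.0, 0.1], [-0.2, 0.1], [-0.8, -0.3], [-0.4, 0.2], [-0.9, -0.5], [1.4, 0.1], [-0.9, 0.0], [0.0, 0.3], [0.2, -0.2], [0.3, -0.2], [-0.7, -0.2], [-0.8, -1.3], [0.2, -0.3], [-1.5, -2.0], [-0.7, -1.4]]
top [ 5.03469690e+02 -1.85394000e+02  1.85963303e-01  6.17109898e+01] scene [ 5.05519528e+02 -1.80253881e+02  1.83724239e-01  6.00000000e+01]
mouth (np.float64(490.1340305660481), np.float64(-110.37623028632137)) (np.float64(474.7077154904937), np.float64(-26.787781304481058))
top [[239.2, 208.8], [224.6, 205.5], [236.7, 208.2], [226.6, 205.9]]
191 167
scene [[403.2, 272.0], [416.0, 226.5], [405.4, 264.0], [414.4, 232.4]]
369 209
```

Run:
```python
from h import *
o=readout.get_obs(); R=cv2.Rodrigues(o['orientation'])[0]; print(R.round(3),o['ee_pos'],o['t'])
a=cv2.imread('pics/fl_top.png');b=cv2.imread('pics/fl_scene.png');cv2.imwrite('pics/fl.png',np.hstack([a,b])[:,:][::1,::1] if 0 else cv2.resize(np.hstack([a,b]),(800,400)))
```

```text
[[ 0.     0.244  0.97 ]
 [ 0.     0.97  -0.244]
 [-1.     0.     0.   ]] [152.62914489 606.0632004  404.67916637] 1.6
```

View pics/fl.png

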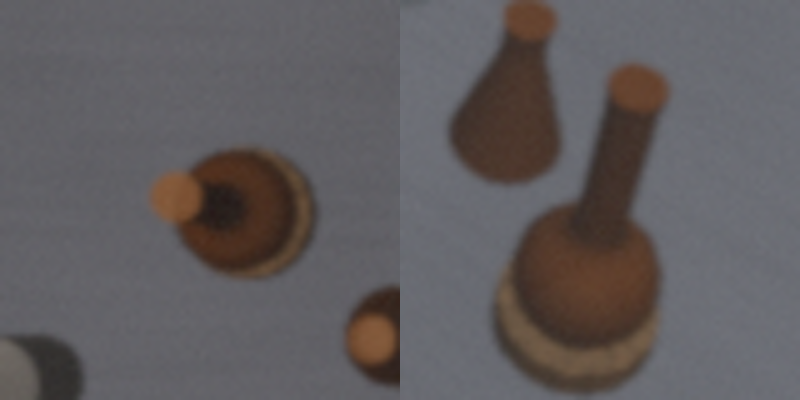

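Run:
```python
from h import *
dt=viewer.get_image('top'); ds=viewer.get_image('scene')
k=.5/5-.5
print(unproj(dt,(178/5+191+k,196/5+167+k),227),unproj(ds,(638/5-80+369+k,88/5+209+k),227))
print('bulb',unproj(dt,(237/5+191+k,211/5+167+k),54),unproj(ds,(588/5-80+369+k,275/5+209+k),54))
```

```text
[555.14096338 270.10172673 227.        ] [555.02331332 274.83733993 227.        ]
bulb [554.17803834 270.47476571  54.        ] [553.3821744  275.89705079  54.        ]
```

Request:
{"op": "apply_moves", "data": {"commands": [[[0.02,-0.02,0.05,0],[0.06,-0.05,0.07,0],[0.11,-0.09,0.07,0],[0.16,-0.13,0.07,0],[0.21,-0.17,0.07,0],[0.26,-0.215,0.07,0],[0.31,-0.255,0.07,0],[0.36,-0.297,0.07,0]]], "gripper": 0.0878}}

```text
t: 2.7
ee_pos: [503.5, 316.3, 474.9]
orientation: [0.194, 1.562, -0.193]
ft_force: [0.7, 0.2, 1.0]
width: 87.8
```

Request:
{"op": "apply_moves", "data": {"commands": [[[0.025,-0.02,0,0],[0.0424,-0.036,0,0],[0.0424,-0.036,0,0],[0.0424,-0.036,0,0]]]}}

```text
t: 3.2
ee_pos: [543.9, 282.5, 474.6]
orientation: [0.193, 1.563, -0.193]
ft_force: [0.9, 0.0, -0.9]
width: 88.1
```

Run:
```python
from h import *
for c in('top','scene'):
    d=shot(c,'g_'+c+'.png'); 
    u=proj(d,[555,273,227])[0].astype(int); print(c,u)
    y,x=max(u[1]-50,0),max(u[0]-50,0)
    cv2.imwrite('pics/g1_%s.png'%c,cv2.resize(d['color'][y:y+100,x:x+100,::-1],(400,400),interpolation=cv2.INTER_CUBIC))
cv2.imwrite('pics/g1.png',np.hstack([cv2.imread('pics/g1_top.png'),cv2.imread('pics/g1_scene.png')]))
print(readout.get_obs())
```

```text
top [225 205]
scene [415 225]
{'t': 3.3, 'qpos': array([ 4.60067454e-01,  3.35326279e-01,  1.59175270e+00,  2.22824600e-04,
        1.21471204e+00, -8.65489539e-01]), 'qvel': array([ 0.00192499, -0.00202107, -0.00088166, -0.00045291, -0.00309357,
       -0.00219578]), 'joint_torque': array([-4.00571544e-01, -5.12412465e+01, -2.97237861e+01,  2.12982291e-02,
        6.36068755e-02,  4.92642517e-03]), 'ee_pos': array([543.69289605, 282.72832193, 474.73041968]), 'orientation': array([ 0.19264304,  1.56248397, -0.19254038]), 'ft_force': array([ 0.6128291,  0.8848919, -0.6259493]), 'moment': array([-0.04100075,  0.02522133, -0.03759782]), 'width': 87.9063508645061}
```

View pics/g1.png

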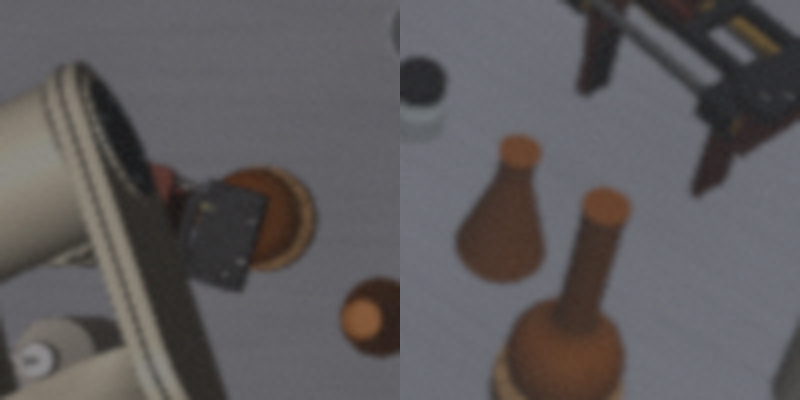

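Request:
{"op": "apply_moves", "data": {"commands": [[[0.011,-0.01,0,0],[0.011,-0.01,0,0],[0.011,-0.01,-0.03,0],[0.011,-0.01,-0.06,0],[0.011,-0.01,-0.09,0],[0.011,-0.01,-0.11,0],[0.011,-0.01,-0.11,0]]]}}

```text
t: 4.18
ee_pos: [555.1, 271.6, 363.1]
orientation: [0.192, 1.565, -0.195]
ft_force: [0.0, 0.5, 0.5]
width: 87.9
```

Run:
```python
from h import *
for c in('top','scene'):
    d=shot(c,'h_'+c+'.png'); 
    u=proj(d,[555,273,227])[0].astype(int); print(c,u)
    y,x=max(u[1]-50,0),max(u[0]-50,0)
    cv2.imwrite('pics/g1_%s.png'%c,cv2.resize(d['color'][y:y+100,x:x+100,::-1],(400,400),interpolation=cv2.INTER_CUBIC))
cv2.imwrite('pics/h1.png',np.hstack([cv2.imread('pics/g1_top.png'),cv2.imread('pics/g1_scene.png')]))
```

```text
top [225 205]
scene [415 225]
```

View pics/h1.png

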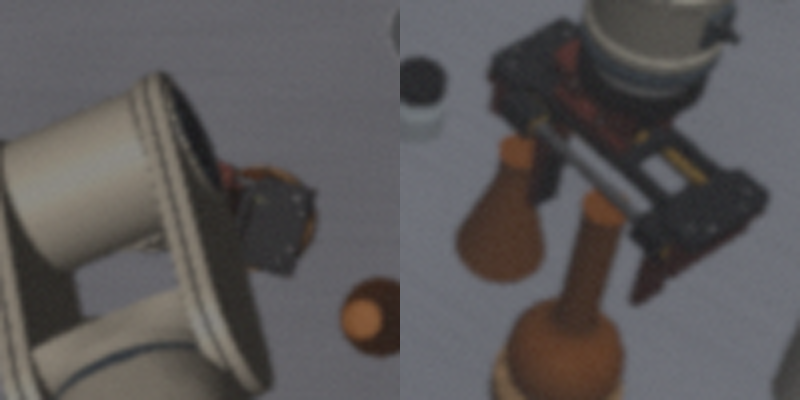

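Run:
```python
from h import *
d=viewer.get_image('scene')
R=cv2.Rodrigues(d['rvec'])[0]; print('cam',-R.T@d['tvec'])
o=np.array([365,175])
j=np.array([.244,.97,0])
for n,P in dict(lip=[555,273,227],tipL=np.array([555,271.6,181])+47*j,tipR=np.array([555,271.6,181])-47*j,g=[555,271.6,200],body=[555,271.6,261],bodyF=[592,262,261]).items():
    print(n,((proj(d,P)[0]-o)*4+np.array([400,0])).round())
```

```text
cam [1217.5468128   521.46305277 1080.86644089]
lip [602. 203.]
tipL [639. 295.]
tipR [540. 199.]
g [593. 228.]
body [610. 168.]
bodyF [564. 196.]
```

Request:
{"op": "apply_moves", "data": {"commands": [[[0,0,0,0],[0,0,0,0],[0,0,0,0],[0,0,0,0],[0,0,0,0],[0,0,0,0],[0,0,0,0],[0,0,0,0]]], "gripper": 0.0}}

```text
t: 5.32
ee_pos: [555.7, 272.1, 364.7]
orientation: [0.195, 1.562, -0.193]
ft_force: [0.1, 2.2, -0.5]
width: 27.4
```

Request:
{"op": "apply_moves", "data": {"commands": [[[0,0,0.01,0],[0,0,0.03,0],[0,0,0.06,0],[0,0,0.09,0],[0,0,0.12,0],[0,0,0.14,0],[0,0,0.14,0]]]}}

```text
t: 6.2
ee_pos: [555.6, 271.6, 506.5]
orientation: [0.195, 1.559, -0.193]
ft_force: [0.3, 0.2, -3.7]
width: 27.8
```

Run:
```python
from h import *
d=shot('scene','i.png'); o=readout.get_obs(); print(o['ft_force'],o['ee_pos'])
for c in('scene','top'):
  for n in('flask','flask_neck'): print(c,n,models.place_of(c,n)[:1])
```

```text
[-1.09242403  0.26415001 -4.07683489] [555.35185074 271.54977951 504.94697043]
scene flask [{'position': [556.5, 276.6, 155.8], 'conf': 0.74}]
scene flask_neck [{'position': [560.4, 270.2, 345.2], 'conf': 0.86}]
top flask [{'position': [485.7, -111.8, 162.5], 'conf': 0.62}]
top flask_neck [{'position': [551.1, 274.8, 200.7], 'conf': 0.51}]
```

View pics/i.png

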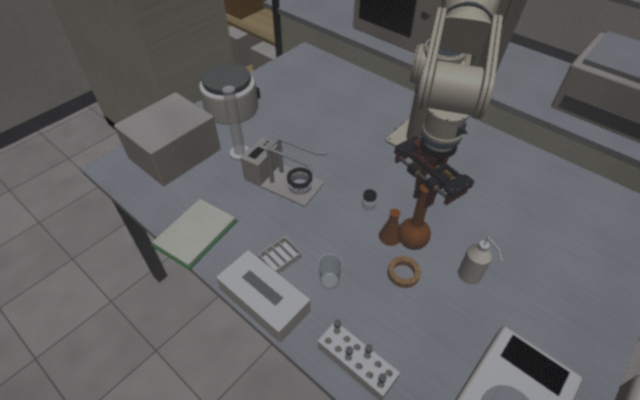

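Request:
{"op": "apply_moves", "data": {"commands": [[[-0.005,-0.02,0,0],[-0.016,-0.06,0,0],[-0.027,-0.1,0,0],[-0.038,-0.14,0,0],[-0.049,-0.18,0,0],[-0.06,-0.22,0,0],[-0.07,-0.26,0,0],[-0.077,-0.285,0,0]]]}}

```text
t: 7.45
ee_pos: [477.2, -15.4, 504.3]
orientation: [0.194, 1.563, -0.195]
ft_force: [-0.4, 0.5, -3.5]
width: 27.8
```

Request:
{"op": "apply_moves", "data": {"commands": [[[0,0,0,0],[0,0,0,0],[0,0,0,0]]]}}

```text
t: 7.82
ee_pos: [478.6, -12.6, 504.6]
orientation: [0.193, 1.562, -0.193]
ft_force: [0.1, -0.2, -3.4]
width: 27.3
```

Request:
{"op": "apply_moves", "data": {"commands": [[[-0.002,0,-0.02,0],[-0.004,0,-0.04,0],[-0.006,0,-0.06,0],[-0.006,0,-0.075,0],[-0.006,0,-0.081,0],[-0.006,0,-0.081,0],[-0.006,0,-0.081,0]]]}}

```text
t: 8.7
ee_pos: [472.9, -13.1, 424.3]
orientation: [0.194, 1.561, -0.194]
ft_force: [-0.2, 0.2, -3.0]
width: 27.7
```

Run:
```python
from h import *
o=readout.get_obs(); print(o['ft_force'],o['ee_pos'])
for c in('top','scene'):
    d=shot(c,'j_'+c+'.png'); 
    u=proj(d,[485,-90,130])[0].astype(int); print(c,u)
    y,x=max(u[1]-50,0),max(u[0]-50,0);print(x,y)
    cv2.imwrite('pics/g1_%s.png'%c,cv2.resize(d['color'][y:y+100,x:x+100,::-1],(400,400),interpolation=cv2.INTER_CUBIC))
cv2.imwrite('pics/j1.png',np.hstack([cv2.imread('pics/g1_top.png'),cv2.imread('pics/g1_scene.png')]))
```

```text
[-0.24752207  0.16987516 -2.97234968] [472.91506107 -13.14065454 424.29041596]
top [343 232]
293 182
scene [323 171]
273 121
```

View pics/j1.png

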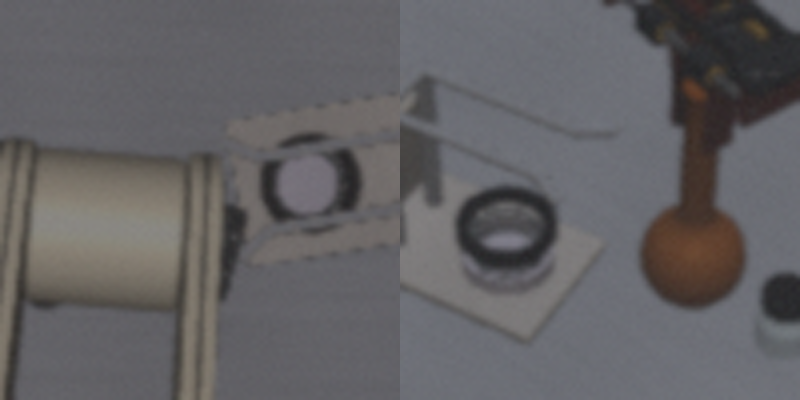

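Run:
```python
from h import *
d=viewer.get_image('scene');k=.5/4-.5
f=unproj(d,(292/4+273+k,255/4+121+k),113.6); r=unproj(d,(107/4+273+k,228/4+121+k),60)
print(f,r,r-f, proj(d,[504.5,-183.5,60]))
# colour segmentation of bulb
im=cv2.cvtColor(d['color'],cv2.COLOR_RGB2HSV)
m=((im[...,0]<14)&(im[...,1]>110)).astype(np.uint8); m[:165]=0; m[:,:300]=0;m[210:]=0;m[:,375:]=0
ys,xs=np.nonzero(m);print(len(xs),xs.min(),xs.max(),ys.min(),ys.max())
c=cv2.minEnclosingCircle(np.c_[xs,ys].astype(np.float32));print(c,unproj(d,c[0],113.6))
```

```text
[471.53776382 -12.46888103 113.6       ] [ 507.51999365 -177.18362697   60.        ] [  35.98222982 -164.71474594  -53.6       ] [[298.59891842 176.24268338]]
270 336 357 176 191
((346.21185302734375, 182.51695251464844), 10.800620079040527) [464.09388598 -16.07391299 113.6       ]
```

Request:
{"op": "apply_moves", "data": {"commands": [[[0.003,-0.02,0,0],[0.009,-0.045,0,0],[0.013,-0.07,0,0],[0.017,-0.09,0,0],[0.02,-0.105,0,0],[0.021,-0.111,0,0],[0.021,-0.111,0,0]]]}}

```text
t: 9.72
ee_pos: [493.5, -124.2, 423.7]
orientation: [0.194, 1.562, -0.194]
ft_force: [-0.4, -0.6, -3.1]
width: 27.6
```

Run:
```python
from h import *
o=readout.get_obs(); print(o['ft_force'],o['ee_pos'])
for c in('top','scene'):
    d=shot(c,'k_'+c+'.png'); 
    u=proj(d,[490,-140,130])[0].astype(int)
    y,x=max(u[1]-40,0),max(u[0]-40,0);print(c,x,y)
    cv2.imwrite('pics/g1_%s.png'%c,cv2.resize(d['color'][y:y+80,x:x+80,::-1],(400,400),interpolation=cv2.INTER_CUBIC))
cv2.imwrite('pics/k1.png',np.hstack([cv2.imread('pics/g1_top.png'),cv2.imread('pics/g1_scene.png')]))
```

```text
[-0.40077373 -0.57812015 -3.1432381 ] [ 493.52224722 -124.226329    423.65380517]
top 318 190
scene 271 124
```

View pics/k1.png

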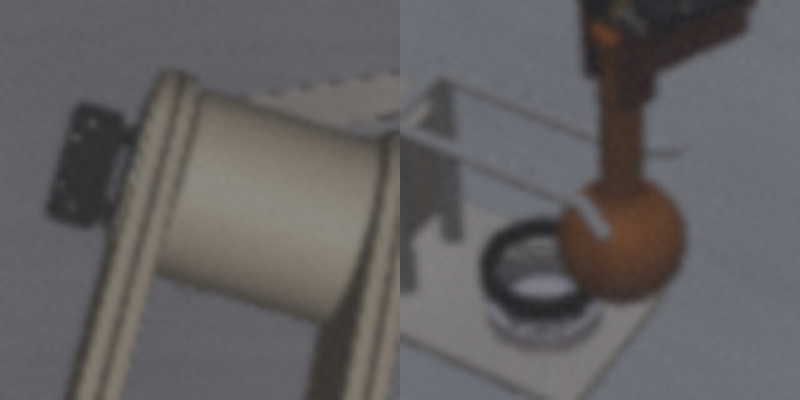

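Request:
{"op": "apply_moves", "data": {"commands": [[[0.002,-0.01,0,0],[0.004,-0.022,0,0],[0.007,-0.036,0,0],[0.009,-0.048,0,0],[0.011,-0.058,0,0],[0.011,-0.058,0,0],[0.011,-0.058,0,0]]]}}

```text
t: 10.7
ee_pos: [504.5, -182.1, 423.6]
orientation: [0.194, 1.562, -0.194]
ft_force: [0.2, 0.2, -3.4]
width: 27.7
```

Run:
```python
from h import *
o=readout.get_obs(); print(o['ft_force'],o['ee_pos'])
d=shot('scene','l.png')
cv2.imwrite('pics/l1.png',cv2.resize(d['color'][130:210,250:340,::-1],(720,640),interpolation=cv2.INTER_CUBIC)[:600])
```

```text
[ 0.21249768  0.18548243 -3.37067644] [ 504.45903729 -182.10909247  423.57091865]
```

View pics/l1.png

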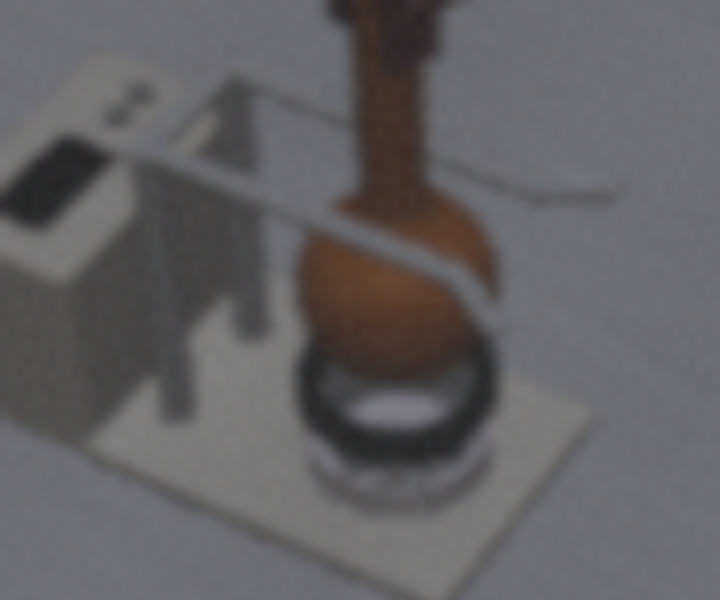

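Run:
```python
from h import *
d=viewer.get_image('scene')
im=cv2.imread('pics/l1.png')
def draw(pts,col):
    q=((proj(d,pts)+.5-np.array([250,130]))*8-.5); print(q.min(0).round(),q.max(0).round())
    for a in q: cv2.circle(im,tuple(int(v) for v in a),1,col,-1)
t=np.linspace(0,2*np.pi,90);c=np.array([504.5,-182.1])
for r,z in((43,60),(32,60),(43,50)): draw(np.c_[c[0]+r*np.cos(t),c[1]+r*np.sin(t),0*t+z],(0,255,0))
R=cv2.Rodrigues(d['rvec'])[0];cam=-R.T@d['tvec'];s=np.array([c[0],c[1],70.9+42]);n=cam-s;L=np.linalg.norm(n);n/=L
u=np.cross(n,[0,0,1]);u/=np.linalg.norm(u);v=np.cross(n,u)
draw(s+n*42*42/L+42*np.sqrt(1-(42/L)**2)*(np.outer(np.cos(t),u)+np.outer(np.sin(t),v)),(255,0,255))
cv2.imwrite('pics/l2.png',im)
```

```text
[292. 303.] [498. 450.]
[318. 321.] [471. 431.]
[293. 319.] [498. 467.]
[287. 179.] [494. 387.]
```

View pics/l2.png

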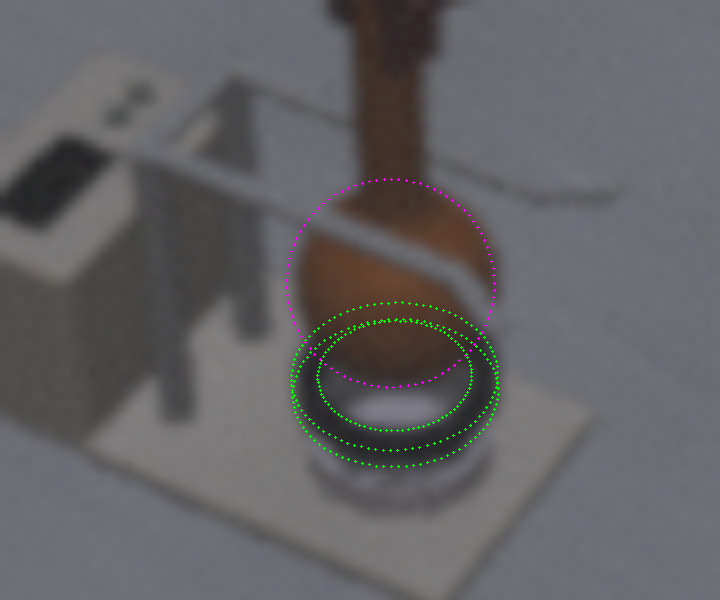

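Run:
```python
from h import *
d=viewer.get_image('scene')
a=proj(d,[[504,-182,113],[514,-182,113],[504,-172,113]]);J=np.c_[a[1]-a[0],a[2]-a[0]]/10
print(J*8)
for e in([-5,0],[-5,5],[-5,3]): print(e,np.linalg.solve(J*8,e))
```

```text
[[-1.68367586  1.81571654]
 [ 1.29772973  1.137329  ]]
[-5, 0] [ 1.33139197 -1.51916195]
[-5, 5] [3.45692505 0.45180029]
[-5, 3] [ 2.60671182 -0.3365846 ]
```

Request:
{"op": "apply_moves", "data": {"commands": [[[0.001,-0.001,-0.003,0],[0.0015,-0.001,-0.008,0],[0.0015,-0.001,-0.013,0],[0.0015,-0.001,-0.017,0],[0.0015,-0.001,-0.02,0],[0.0015,-0.001,-0.021,0],[0.0015,-0.001,-0.021,0]]]}}

```text
t: 11.72
ee_pos: [506.1, -183.2, 402.7]
orientation: [0.194, 1.562, -0.194]
ft_force: [0.8, 0.6, -2.8]
width: 27.3
```

Request:
{"op": "apply_moves", "data": {"commands": [[[0,0,-0.001,0],[0,0,-0.002,0],[0,0,-0.003,0],[0,0,-0.003,0],[0,0,-0.003,0]]]}}

```text
t: 12.35
ee_pos: [506.1, -183.2, 399.8]
orientation: [0.194, 1.562, -0.194]
ft_force: [-0.8, -0.7, -2.1]
width: 27.7
```

Request:
{"op": "apply_moves", "data": {"commands": [[[0,0,-0.001,0],[0,0,-0.002,0],[0,0,-0.003,0],[0,0,-0.003,0],[0,0,-0.003,0]]]}}

```text
t: 12.98
ee_pos: [506.1, -183.2, 396.8]
orientation: [0.194, 1.562, -0.194]
ft_force: [-1.2, -0.5, 2.9]
width: 27.8
```

Run:
```python
from h import *
d=shot('scene','m.png'); o=readout.get_obs(); print(o['ft_force'],o['ee_pos'],o['moment'],o['t'])
cv2.imwrite('pics/m1.png',cv2.resize(d['color'][130:210,250:340,::-1],(720,640),interpolation=cv2.INTER_CUBIC)[:600])
```

```text
[-1.09159235 -1.09068834  1.71384587] [ 506.13191413 -183.22183817  396.80191169] [-0.1880456   0.27580189 -0.01996395] 13.025
```

View pics/m1.png

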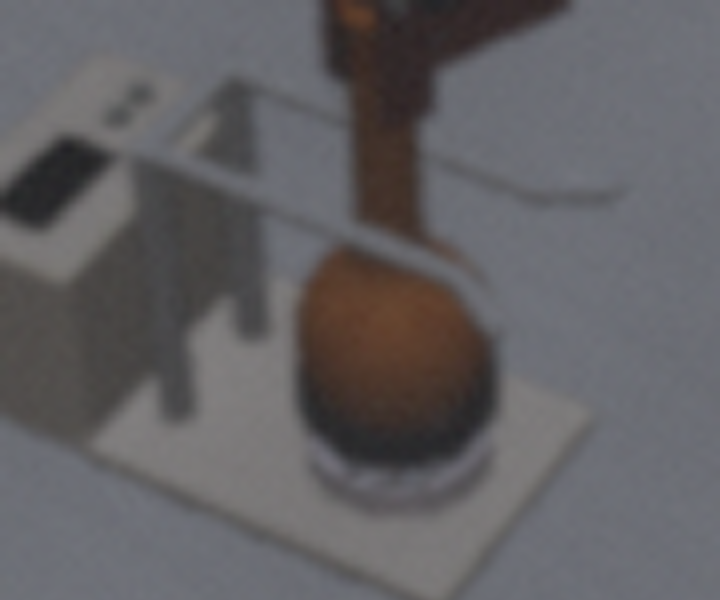

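Request:
{"op": "apply_moves", "data": {"commands": [[[-0.0005,-0.0005,-0.001,0],[-0.0005,-0.0005,-0.002,0],[-0.0005,-0.0005,-0.003,0],[-0.0005,-0.0005,-0.004,0],[-0.0005,-0.0005,-0.005,0],[-0.0005,-0.0005,-0.006,0],[-0.0005,-0.0005,-0.006,0]]]}}

```text
t: 13.9
ee_pos: [505.6, -183.7, 390.7]
orientation: [0.194, 1.562, -0.194]
ft_force: [-1.5, -1.0, 4.8]
width: 27.6
```

Request:
{"op": "apply_moves", "data": {"commands": [[[0,0,-0.001,0],[0,0,-0.002,0],[0,0,-0.003,0],[0,0,-0.004,0],[0,0,-0.005,0],[0,0,-0.006,0],[0,0,-0.006,0]]]}}

```text
t: 14.78
ee_pos: [505.6, -183.7, 384.9]
orientation: [0.194, 1.562, -0.194]
ft_force: [-2.5, -1.9, 8.1]
width: 27.6
```

Request:
{"op": "apply_moves", "data": {"commands": [[[-0.0005,-0.0005,-0.001,0],[-0.0005,-0.0005,-0.002,0],[-0.0005,-0.0005,-0.003,0],[-0.0005,-0.0005,-0.004,0],[-0.0005,-0.0005,-0.005,0],[-0.0005,-0.0005,-0.006,0],[-0.0005,-0.0005,-0.006,0]]]}}

```text
t: 15.65
ee_pos: [505.2, -184.2, 379.2]
orientation: [0.194, 1.561, -0.194]
ft_force: [-3.6, -0.3, 8.9]
width: 27.3
```

Request:
{"op": "apply_moves", "data": {"commands": [[[0,0,-0.0005,0],[0,0,-0.001,0],[0,0,-0.0015,0],[0,0,-0.002,0],[0,0,-0.002,0]]]}}

```text
t: 16.27
ee_pos: [505.2, -184.2, 377.3]
orientation: [0.194, 1.561, -0.194]
ft_force: [-2.5, -1.3, 10.2]
width: 27.3
```

Request:
{"op": "apply_moves", "data": {"commands": [[[-0.0005,0,-0.0005,0],[-0.0005,0,-0.001,0],[-0.0005,0,-0.0015,0],[-0.0005,0,-0.0015,0],[-0.0005,0,-0.0015,0]]]}}

```text
t: 16.9
ee_pos: [504.8, -184.2, 376.0]
orientation: [0.194, 1.561, -0.194]
ft_force: [-2.2, -0.2, 10.2]
width: 27.6
```

Run:
```python
from h import *
d=shot('scene','n.png')
for i in range(4):
    viewer.get_image('scene'); o=readout.get_obs(); print(o['ft_force'].round(1),o['ee_pos'].round(1),o['moment'].round(2),o['t'])
cv2.imwrite('pics/n1.png',cv2.resize(d['color'][130:210,250:340,::-1],(720,640),interpolation=cv2.INTER_CUBIC)[:600])
```

```text
[-3.5 -0.7 11.5] [ 504.9 -184.2  376. ] [-0.08  0.59  0.07] 17.0
[-3.  -1.9 10.1] [ 504.9 -184.2  376. ] [-0.08  0.62 -0.  ] 17.05
[-3.  -0.3 10.4] [ 504.9 -184.2  376. ] [-0.07  0.57 -0.  ] 17.1
[-2.8 -1.7 10.8] [ 504.9 -184.2  376. ] [-0.07  0.59  0.03] 17.15
```

View pics/n1.png

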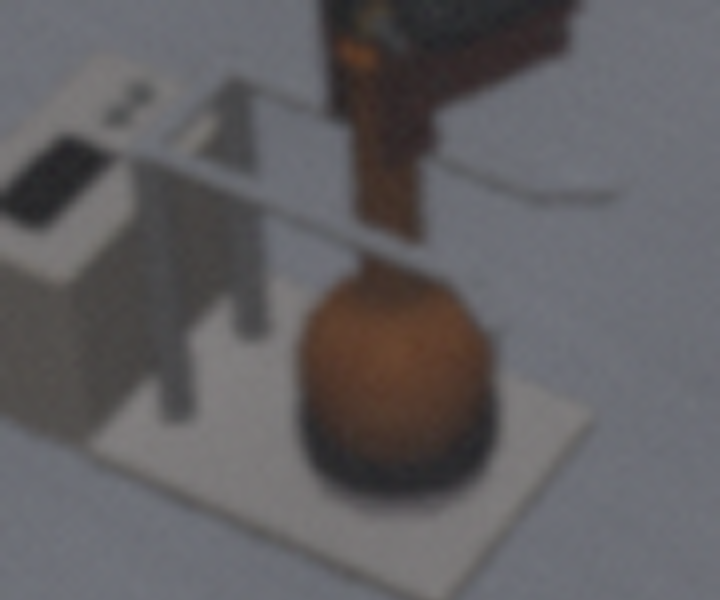

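Request:
{"op": "apply_moves", "data": {"commands": [[[-0.0003,0,-0.0005,0],[-0.0005,0,-0.001,0],[-0.0005,0,-0.001,0],[-0.0005,0,-0.001,0]]]}}

```text
t: 17.65
ee_pos: [504.5, -184.3, 375.5]
orientation: [0.194, 1.56, -0.194]
ft_force: [-3.0, -0.9, 13.2]
width: 27.8
```

Run:
```python
from h import *
for i in range(3):
    viewer.get_image('scene'); o=readout.get_obs(); print(o['ft_force'].round(1),o['ee_pos'].round(1),o['moment'].round(2),o['t'])
```

```text
[-3.  -0.5 14. ] [ 504.6 -184.3  375.5] [0.01 0.65 0.  ] 17.7
[-2.9 -0.9 14.6] [ 504.6 -184.3  375.5] [-0.02  0.64  0.06] 17.75
[-3.7 -1.2 13.5] [ 504.6 -184.3  375.5] [0.01 0.7  0.05] 17.8
```

Run:
```python
from h import *
d=shot('scene','o.png')
print(models.place_of('scene','flask')[:1],models.place_of('scene','cradle_top')[:1],models.place_of('scene','conical_flask')[:1])
print(workorder.close_job()); o=readout.get_obs(); print(o['ft_force'].round(1),o['ee_pos'].round(1),o['width'],o['t'])
```

```text
[{'position': [503.8, -180.6, 24.3], 'conf': 0.59}] [{'position': [501.4, -184.8, 39.7], 'conf': 0.59}] [{'position': [469.6, 166.6, 4.6], 'conf': 0.74}]
the job is handed in; nothing more can be done
None
the job is handed in; nothing more can be done
```

View pics/o.png

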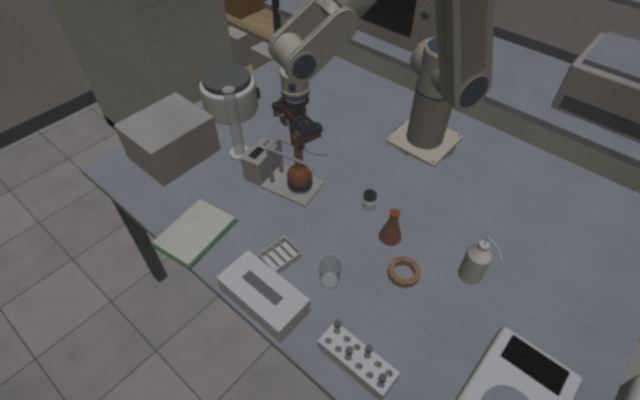

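The flask is in the reader's sprung ring, gripped by the neck and pressed down, and I handed the job in at about 18 s of the 54 s allowed. `close_job()` gives no verdict, so what follows is from my own checks just before handing in.

**What I did:** I lifted the flask off the cork ring and carried it over the conical flask. I lowered it to about 71 mm and brought it in through the fork mouth. The picture there shows the neck between the rods. I then seated it and pressed down in small steps.

**Ring down:**
- From first contact the TCP went down about 22 mm, the ring's full travel.
- The upward force on the tool rose with the spring to about 10–11 N. It then jumped to about 14 N over the last 0.5 mm, which looks like the stop.
- The network put the flask's origin at 24 mm (23 mm expected fully down) and the ring top at 40 mm (38 mm expected).

**Centring and tilt:**
- The network's flask and ring positions differ by about 5 mm horizontally, which is close to its 4 mm error and inside the 7 mm limit. The overlay before seating showed about 2–3 mm, which I corrected.
- The neck looks upright in the picture.
- A side force of about 3 N remained on the tool. I had only partly trimmed it out.

**Bystanders:** They look unmoved in the last scene picture. I re-measured only the conical flask, which is within 3 mm of where it started.

**Weaker checks:** The top camera was blocked by the arm near the end, so the final checks rest on the scene camera and the force readings. The two cameras disagreed by about 5 mm in y, and I used their average.

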